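# Open the pots and lay their lids out in the same order

### The job

Take the lids off the four pots standing in a row on the iron grate, ready for filling, and lay them knob up in the wooden draining tray, one flat in each compartment and in the same left-to-right order as their pots, so that each can go straight back on its own pot. Set the lids down rather than dropping them, and leave the pots standing where they are.

Things in the scene. Friction and masses are not known exactly. Their poses are not given: they have to be found in the camera images.
- grate: low cast-iron fire grate, 106 mm deep (its x), 580 mm long (its y), fixed, of five long bars with their tops 40 mm above its origin. Origin at the middle of its underside. The pots stand on it in a row along its y, near y = -217.5, -72.5, +72.5 and +217.5 mm (within 10 mm); which pot stands where changes.
- tray: slatted wooden tray, 152 mm deep (x), 588 mm long (y), fixed. Origin: middle of its underside. Strips divide it into four compartments, 137 mm (y) by 136 mm (x) inside, centres at x = 0, y = -217.5, -72.5, +72.5, +217.5 mm. Floor 22 mm, strips and rails 30 mm above the origin. Roughly parallel to the grate, +y ends at the same side; nearer the robot than the grate, or beyond it.
- pot_1: the smallest of four round open steel pots, loose, no handles, 56 mm high, with a flat out-turned rim 94 mm across; at the start its own lid lies loose and flat on that rim. Origin at the centre of its underside, z up the pot's axis.
- pot_2: the second smallest of four round open steel pots, loose, no handles, 64 mm high, with a flat out-turned rim 105 mm across; at the start its own lid lies loose and flat on that rim. Origin at the centre of its underside, z up the pot's axis.
- pot_3: the second largest of four round open steel pots, loose, no handles, 72 mm high, with a flat out-turned rim 116 mm across; at the start its own lid lies loose and flat on that rim. Origin at the centre of its underside, z up the pot's axis.
- pot_4: the largest of four round open steel pots, loose, no handles, 80 mm high, with a flat out-turned rim 127 mm across; at the start its own lid lies loose and flat on that rim. Origin at the centre of its underside, z up the pot's axis.
- lid_1_mid (a point): the lid of pot_1, the smallest: round steel, 82 mm across, flat underneath, rising from 2.5 mm at the edge to 9 mm at the middle. Round black knob 28 mm across on the axis, from 14 to 38 mm above the underside. The point is on the axis, half-way up (19 mm above the underside; the knob's middle is 7 mm higher); z is the axis, towards the knob. Under 150 g.
- lid_2_mid (a point): the lid of pot_2, the second smallest: round steel, 93 mm across, flat underneath, rising from 2.5 mm at the edge to 9 mm at the middle. Round black knob 28 mm across on the axis, from 14 to 38 mm above the underside. The point is on the axis, half-way up (19 mm above the underside; the knob's middle is 7 mm higher); z is the axis, towards the knob. Under 150 g.
- lid_3_mid (a point): the lid of pot_3, the second largest: round steel, 104 mm across, flat underneath, rising from 2.5 mm at the edge to 9 mm at the middle. Round black knob 28 mm across on the axis, from 14 to 38 mm above the underside. The point is on the axis, half-way up (19 mm above the underside; the knob's middle is 7 mm higher); z is the axis, towards the knob. Under 150 g.
- lid_4_mid (a point): the lid of pot_4, the largest: round steel, 115 mm across, flat underneath, rising from 2.5 mm at the edge to 9 mm at the middle. Round black knob 28 mm across on the axis, from 14 to 38 mm above the underside. The point is on the axis, half-way up (19 mm above the underside; the knob's middle is 7 mm higher); z is the axis, towards the knob. Under 150 g.
Mind the look-alikes: they are no part of the job. Leave any pink or yellow look-alike of the part that bears lid_3_mid alone. Leave any red or yellow look-alike of the pot_3 alone.

How it is judged:
By the outcome, as a careful person would: the job done as asked, in the order asked, and still so for the second after the job is handed in, with the robot touching nothing.
It also fails if it takes over 99 s, if anything falls off the work surface, if the arm or the gripper's body presses on something with over 40 N, if the wrist force passes 120 N, or if a joint passes its speed limit or range.

### The arm

A 6-joint arm with a two-finger parallel gripper is mounted at the origin on the work surface. World frame = base frame: x ahead of the robot, y to its left, z up, the work surface at z = 0. Lengths are in mm, angles in degrees, forces in N, time in s.
With the tool pointing down it reaches from about 300 to 850 mm from the base axis. Payload 4.2 kg.
Tool frame: the origin (TCP) lies midway between the tips of the shut fingers; the grasp point (between the pads) lies 19 mm behind it; x points along the fingers, y is the direction in which the jaws open and shut, and the axes are right-handed (so a half turn about x gives the same grasp; the last joint's range is limited). The gripper opens to 91 mm and grips with 3 to 60 N. Pads are 32 mm wide; open, the fingers measure 118 mm over their backs; the gripper's body (76 mm by 178 mm) begins 60 mm behind the grasp point.
Start: joints at [-70.073, 18.312, 89.639, -0, 72.044, -1.146], TCP at [206.754, -536.562, 184.076] pointing down, gripper open.
Joint ranges: [-177.97, 177.97], [-48.28, 115.42], [12.27, 149.76], [-77.06, 257.06], [2.81, 150.46], [-146.56, 146.56]. Speed limits (degrees/s): [147.25, 147.25, 180, 180, 180, 180].

### API

Orientations are given as [roll, pitch, yaw] about the fixed x, y, z axes, in that order (R = Rz(yaw) Ry(pitch) Rx(roll)).
In Python, from workcell import env gives the robot as it stands.
- The arm moves only by the shell command python3 -m handwheel 'ROWS' [FORCE]. ROWS is text: rows parted by semicolons, each of 7 numbers parted by spaces: the turn, a rotation vector about the tool's x, y, z in degrees, then the shift along the tool's x, y, z in m, then the finger opening in m, from 0 to 0.0912. In form: rx ry rz x y z grip; .... A call has 1 to 12 rows; each row is the pose to reach, as a shift and turn from the pose commanded when the call began, along the tool's axes at that moment; what a row does not reach only later rows make up. A row lasts 1/12 s, in which the tool goes at most 41.7 mm and 7.16 degrees, less where a joint would pass 70% of its speed; a pose out of reach is approached as far as the arm can. A call with a gripper value outside its range is refused whole. The fingers move at their own pace and stop on an object; FORCE is the grip in N (left out, the last holds). Time passes only in rows, so rows that repeat a pose let the fingers close. It gives the time, the measured TCP pose, the force and the opening at its end, in the units of the state.
- env.state(): the state, without advancing time (a new reading comes with each control period).
- env.grab_frame(name): name is "scene" or "top" or "wrist"; returns the picture (384x512x3 uint8, red, green, blue); there is no depth.
- env.get_calibration(name): a dict with "mtx" (3x3 intrinsics, pixels), "T" (4x4, takes a point from camera to world coordinates); the wrist camera has in their place "hand_eye" (4x4, takes a point from camera to tool coordinates, whose origin is the TCP and whose axes are the tool frame's). Camera axes: x right, y up, looking along -z (the intrinsics and any distortion apply to the point x, -y, -z); pixel columns grow to the right and rows downward; lengths in mm; the calibration is good to about 2 mm. A picture is of the moment at which its call begins: read the wrist's pose just before it. get_calibration takes no time and is no camera call.
- env.job_done(): hands the job in, once; it reports no verdict.
The state is a dict: "time_s": time; "qpos": joint angles; "qvel": joint speeds; "effort": joint torques, N m; "ee_pos": TCP position; "ee_rot": TCP orientation; "force": force on the tool from outside, world axes, zero at the start; "torque": the same for the moment, N m; "gripper_width": finger opening in mm.
Only numpy, scipy, OpenCV 4.12 (cv2) and the standard library are available. Lean on these libraries where they do the work, as an engineer would, in place of code of your own. Each camera call takes 0.05 s, during which the arm holds its last target. There are 200 camera calls.

## Working session

There is one attempt and no reset: what is moved stays moved. The work goes in short steps, Python scripts to look and compute and a shell command to move; the robot and the scene stay as the last step left them, time stands still between calls to the robot, and variables do not carry over. Pictures are saved under pics/ and viewed, on a budget of 14 in all, crops included, one or two more only if the job needs it, and the job is handed in when it is done.

```bash
mkdir -p pics; cat > h.py <<'E'
import numpy as np, cv2
from workcell import env
def grab(n,f=None):
    im=env.grab_frame(n)
    if f: cv2.imwrite('pics/'+f,cv2.cvtColor(im,cv2.COLOR_RGB2BGR))
    return im
def cam(n):
    c=env.get_calibration(n); return c
E
python3 - <<'E'
from h import *
print({k:v for k,v in env.state().items()})
for n in("scene","top","wrist"): print(n,env.get_calibration(n))
a=grab("top","top0.png"); b=grab("scene","scene0.png")
E
```

```text
{'time_s': 0.0, 'qpos': array([-7.00722128e+01,  1.83522394e+01,  8.97067250e+01, -2.12991887e-03,
        7.20437980e+01, -1.14803917e+00]), 'qvel': array([ 0.01416094, -0.06892062,  0.05000601, -0.17418365,  0.05450077,
       -0.07254181]), 'effort': array([-1.58580511e-03, -4.12464845e+01, -2.31979144e+01,  7.24688522e-02,
        4.57023026e-02, -1.31415800e-04]), 'ee_pos': array([ 206.54899479, -536.0191644 ,  183.21217405]), 'ee_rot': array([-90.01913661,  89.89721768, 111.05734822]), 'force': array([ 0.36688446, -0.28429006,  0.19815095]), 'torque': array([-0.00303666, -0.00906224, -0.03185007]), 'gripper_width': 91.2556832804657}
scene {'mtx': array([[390.51134774,   0.        , 252.39568305],
       [  0.        , 390.51134774, 193.05245019],
       [  0.        ,   0.        ,   1.        ]]), 'T': array([[-8.53924621e-01, -3.85615905e-01,  3.49446870e-01,
         7.81350216e+02],
       [ 5.20369447e-01, -6.39602263e-01,  5.65795531e-01,
         3.96849922e+02],
       [ 5.32725346e-03,  6.64988209e-01,  7.46834856e-01,
         8.59354709e+02],
       [ 0.00000000e+00,
[... 399 characters left out ...]
+02],
       [ 1.01425271e-02,  8.88115595e-02,  9.95996805e-01,
         1.71729389e+03],
       [ 0.00000000e+00,  0.00000000e+00,  0.00000000e+00,
         1.00000000e+00]])}
wrist {'mtx': array([[271.43604934,   0.        , 258.74281043],
       [  0.        , 271.43604934, 190.05573555],
       [  0.        ,   0.        ,   1.        ]]), 'hand_eye': array([[ 1.89386952e-04,  2.81492249e-01, -9.59563483e-01,
        -2.00102093e+02],
       [ 9.99999897e-01, -4.48900923e-04,  6.56807010e-05,
        -6.53386309e-02],
       [-4.12260325e-04, -9.59563397e-01, -2.81492305e-01,
        -8.03323012e+01],
       [ 0.00000000e+00,  0.00000000e+00,  0.00000000e+00,
         1.00000000e+00]])}
```

View pics/top0.png

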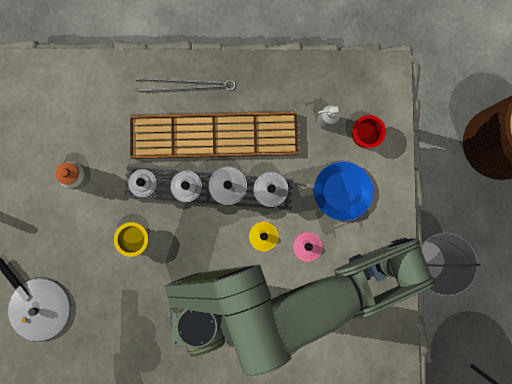

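View pics/scene0.png

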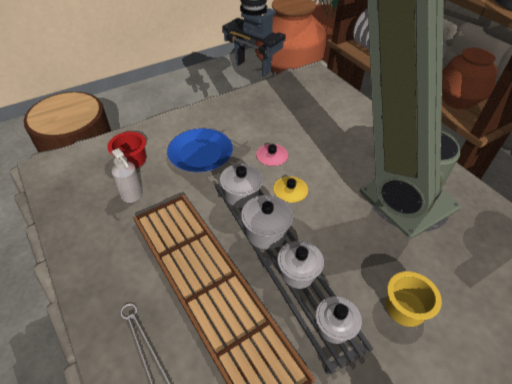

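The top view shows four steel lids on the grate, left to right at (142,182), (185,186), (228,185) and (271,188). The tray is beyond them, around (214,136). The look-alikes are coloured: lids at (264,236) yellow and (308,246) pink, pots at (131,239) yellow and (369,131) red. All four steel lids on the grate belong to the job. I'll enlarge the row and measure it.

```bash
cat >> h.py <<'E'
def ray(n,uv,z,T=None):
    c=cam(n); T=c['T'] if T is None else T
    d=np.linalg.inv(c['mtx'])@np.array([uv[0],uv[1],1.]); d=T[:3,:3]@(d*[1,-1,-1])
    return T[:3,3]+d*(z-T[2,3])/d[2]
def proj(n,P,T=None):
    c=cam(n); T=c['T'] if T is None else T
    p=(np.linalg.inv(T)@np.append(P,1))[:3]*[1,-1,-1]; q=c['mtx']@p; return q[:2]/q[2]
def ray2(n1,u1,n2,u2):
    A=[];b=[]
    for n,u in((n1,u1),(n2,u2)):
        o=cam(n)['T'][:3,3]; d=ray(n,u,0)-o; d/=np.linalg.norm(d); M=np.eye(3)-np.outer(d,d); A.append(M); b.append(M@o)
    return np.linalg.lstsq(np.vstack(A),np.hstack(b),rcond=None)[0]
def blobs(m,lo,hi):
    n,l,s,c=cv2.connectedComponentsWithStats(m.astype(np.uint8)); return [(c[i].round(1).tolist(),int(s[i,4])) for i in range(1,n) if lo<s[i,4]<hi]
E
python3 - <<'E'
from h import *
a=cv2.imread('pics/top0.png')
cv2.imwrite('pics/topz.png',cv2.resize(a[105:215,110:310],None,fx=4,fy=4,interpolation=cv2.INTER_CUBIC))
b=cv2.imread('pics/scene0.png')
cv2.imwrite('pics/scz.png',cv2.resize(b[155:355,200:370],None,fx=3.0,fy=3.0,interpolation=cv2.INTER_CUBIC))
hsv=cv2.cvtColor(a,cv2.COLOR_BGR2HSV)
wood=((hsv[...,0]<22)&(hsv[...,1]>90)).astype(np.uint8); wood[:100]=0;wood[170:]=0;wood[:,:110]=0;wood[:,310:]=0
wood=cv2.morphologyEx(wood,cv2.MORPH_CLOSE,np.ones((5,5)))
c=max(cv2.findContours(wood,0,2)[0],key=cv2.contourArea); r=cv2.minAreaRect(c); bx=cv2.boxPoints(r)
P=np.array([ray('top',p,30) for p in bx]); print(r,P.round(1)); print(P.mean(0))
E
```

```text
((213.22662353515625, 134.51841735839844), (43.416263580322266, 167.47634887695312), 88.63607025146484) [[ 696.1  262.5   30. ]
 [ 714.8 -327.8   30. ]
 [ 559.6 -330.9   30. ]
 [ 541.8  254.8   30. ]]
[628.05136573 -35.35333778  30.        ]
```

View pics/topz.png

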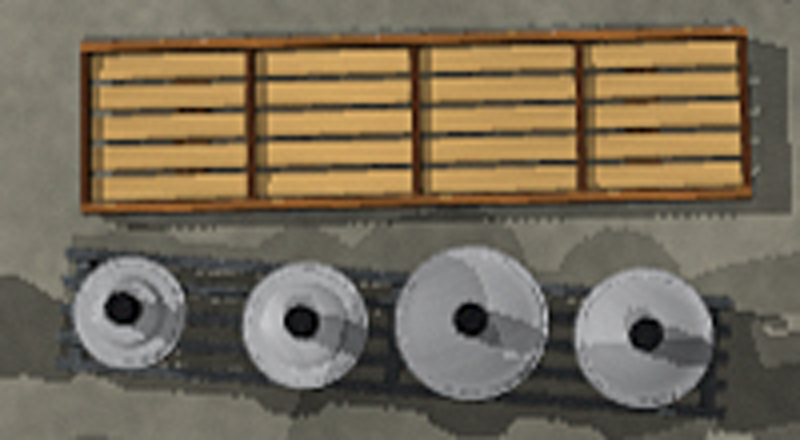

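View pics/scz.png

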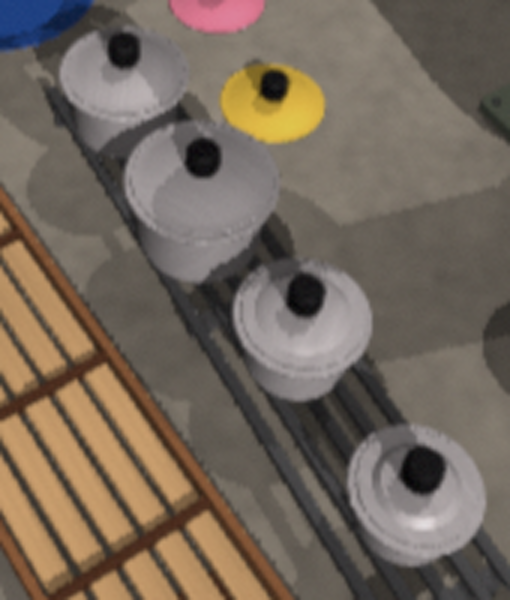

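Left to right (+y to −y) the rims measure about 96, 108, 133 and 120 mm, so the order is pot_1, pot_2, pot_4, pot_3. In the top crop the knobs are at about (123,308), (302,321), (471,319) and (647,334). All four lids are grey steel and sit on grey pots. Next I'll locate the knobs and compartments.

```bash
python3 - <<'E'
from h import *
from scipy.ndimage import center_of_mass
a=cv2.imread('pics/top0.png').max(2); b=cv2.imread('pics/scene0.png').max(2)
def kn(im,uv,r=6):
    u,v=map(int,uv); s=im[v-r:v+r+1,u-r:u+r+1].astype(float); w=np.clip(90-s,0,60)
    n,l=cv2.connectedComponents((w>15).astype(np.uint8)); k=l[r,r]; cy,cx=center_of_mass(w*(l==k)); return np.array([u-r+cx,v-r+cy])
tk=[(140,182),(185,185),(227,184),(271,188)]; sk=[(341,312),(302,253),(268,207),(241,171)]
for i,(t,s,z) in enumerate(zip(tk,sk,(96,104,120,112))):
    t=kn(a,t);s=kn(b,s)
    print(t.round(1),s.round(1),'tri',ray2('top',t,'scene',s).round(1),'top',ray('top',t,z+26).round(1),'scene',ray('scene',s,z+26).round(1))
# tray strips in top crop coords (x4): outer corners
f=lambda X,Y:(110+(X+.5)/4-.5,105+(Y+.5)/4-.5)
C=[(82,42),(746,29),(751,195),(83,211)]
P=np.array([ray('top',f(*c),30) for c in C]); print(P.round(1)); m=P.mean(0)
for Q in [(251,47,257,208),(415,42,421,203),(578,38,586,200)]:
    print('strip',(ray('top',f(*Q[:2]),30)+ray('top',f(*Q[2:]),30)).round(1)/2)
d=((P[0]+P[3])-(P[1]+P[2]))[:2]; print(np.linalg.norm(d)/2); d/=np.linalg.norm(d); print('yaw',np.degrees(np.arctan2(-d[0],d[1])))
for y in(217.5,72.5,-72.5,-217.5): print((m[:2]+d*y).round(1))
E
```

```text
[140.4 181.7] [340.6 311.7] tri [449.7 198.  119.2] top [449.9 196.8 122. ] scene [450.5 199.3 122. ]
[185. 185.] [301.2 252.9] tri [439.1  49.6 128. ] top [439.   49.2 130. ] scene [439.9  50.6 130. ]
[227.4 184.5] [267.1 207.1] tri [439.7 -89.7 143.1] top [439.8 -90.1 146. ] scene [440.8 -87.5 146. ]
[271.2 188.2] [240.6 171. ] tri [ 429.3 -232.9  136.2] top [ 429.2 -232.9  138. ] scene [ 430.1 -231.3  138. ]
[[ 695.   258.5   30. ]
 [ 711.  -326.7   30. ]
 [ 562.6 -330.6   30. ]
 [ 544.7  253.6   30. ]]
strip [619.95 105.9   30.  ]
strip [625.4 -37.9  30. ]
strip [ 629.5  -182.05   30.  ]
584.9863393437838
yaw 1.660272370560577
[622.  181.1]
[626.2  36.2]
[ 630.4 -108.8]
[ 634.6 -253.7]
```

```bash
cat >> h.py <<'E'
from scipy.spatial.transform import Rotation as Ro
def rel(target,R1=None):
    s=env.state(); R=Ro.from_euler('xyz',s['ee_rot'],degrees=True).as_matrix()
    sh=R.T@(np.array(target)-s['ee_pos'])
    out='' if R1 is None else Ro.from_matrix(R.T@R1).as_rotvec(degrees=True).round(2)
    print('t',round(s['time_s'],2),'pos',s['ee_pos'].round(1),'q',s['qpos'].round(0),'F',s['force'].round(1),'w',round(s['gripper_width'],1),'shift m',(sh/1000).round(4),'rot',out)
E
python3 - <<'E'
from h import *
s=env.state(); print(Ro.from_euler('xyz',s['ee_rot'],degrees=True).as_matrix().round(3))
for sg in(1,-1):
    R1=np.array([[0,0,sg],[0,sg,0],[-1,0,0.]])
    rel([450,198,220],R1)
E
```

```text
[[-0.001  0.36  -0.933]
 [ 0.001 -0.933 -0.36 ]
 [-1.    -0.002  0.   ]]
t 0.1 pos [ 206.6 -536.1  183.3] q [-70.  18.  90.  -0.  72.  -1.] F [ 0.1  0.2 -0.2] w 91.5 shift m [-0.0358 -0.5975 -0.4911] rot [-1.5892e+02 -1.2000e-01  2.0000e-02]
t 0.1 pos [ 206.6 -536.1  183.3] q [-70.  18.  90.  -0.  72.  -1.] F [ 0.1  0.2 -0.2] w 91.5 shift m [-0.0358 -0.5975 -0.4911] rot [2.108e+01 2.000e-02 9.000e-02]
```

```bash
python3 -m handwheel '7 0 0 -0.03 0 0 0.06; 14 0 0 -0.057 -0.02 -0.03 0.06; 21.1 0 0 -0.057 -0.042 -0.065 0.06; 21.1 0 0 -0.057 -0.064 -0.1 0.06; 21.1 0 0 -0.057 -0.086 -0.135 0.06; 21.1 0 0 -0.057 -0.108 -0.17 0.06; 21.1 0 0 -0.057 -0.13 -0.205 0.06; 21.1 0 0 -0.057 -0.153 -0.24 0.06; 21.1 0 0 -0.057 -0.178 -0.28 0.06; 21.1 0 0 -0.057 -0.203 -0.3175 0.06; 21.1 0 0 -0.057 -0.203 -0.3175 0.06; 21.1 0 0 -0.057 -0.203 -0.3175 0.06' 15
python3 - <<'E'
from h import *
s=env.state(); rel([429.6,-232.2,125],np.array([[0,0,-1],[0,-1,0],[-1,0,0.]]))
R=Ro.from_euler('xyz',s['ee_rot'],degrees=True).as_matrix(); T=np.eye(4);T[:3,:3]=R;T[:3,3]=s['ee_pos']
W=T@cam('wrist')['hand_eye']
im=grab('wrist','w1.png')
print('predicted knob px',proj('wrist',[429.6,-232.2,138],W), 'next',proj('wrist',[440.2,-89,146],W))
E
```

```text
time_s: 1.1
ee_pos: [431.2, -230.5, 240.7]
ee_rot: [-68.0, 89.9, 112.2]
force: [-0.1, -0.7, 0.7]
gripper_width: 60.5
t 1.1 pos [ 431.2 -230.5  240.7] q [-29.   9.  94.   0.  77.  60.] F [-0.1 -0.7  0.7] w 60.5 shift m [0.1157 0.0018 0.0016] rot [0.25 0.02 0.05]
predicted knob px [260.52880803 184.27181164] next [132.29674683 176.34189611]
```

View pics/w1.png

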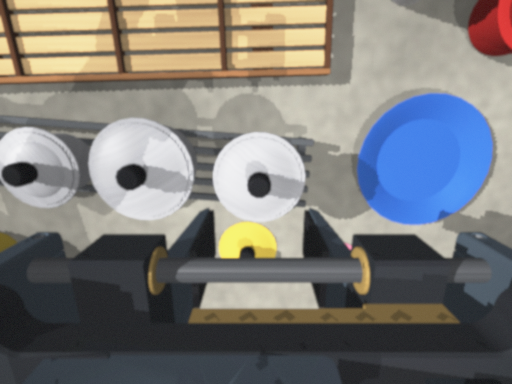

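Wrist view: the knob is at (259,185), predicted (260.5,184.3). The next knob is at (131,176), also as predicted, so the map is good. I'll descend and grip lid 3.

```bash
python3 -m handwheel '0 0 0 0.02 0.0018 0.0016 0.06; 0 0 0 0.04 0.0018 0.0016 0.06; 0 0 0 0.06 0.0018 0.0016 0.06; 0 0 0 0.08 0.0018 0.0016 0.06; 0 0 0 0.095 0.0018 0.0016 0.06; 0 0 0 0.106 0.0018 0.0016 0.06; 0 0 0 0.1155 0.0018 0.0016 0.06; 0 0 0 0.1155 0.0018 0.0016 0.06; 0 0 0 0.1155 0.0018 0.0016 0.06; 0 0 0 0.1155 0.0018 0.0016 0.06'
python3 -m handwheel '0 0 0 0 0 0 0.02; 0 0 0 0 0 0 0.02; 0 0 0 0 0 0 0.02; 0 0 0 0 0 0 0.02; 0 0 0 0 0 0 0.02; 0 0 0 0 0 0 0.02; 0 0 0 0 0 0 0.02; 0 0 0 0 0 0 0.02' 20
python3 -c "
from h import *
rel([430,-232,240])
R=Ro.from_euler('xyz',env.state()['ee_rot'],degrees=True).as_matrix();print(R.round(4))
grab('scene','s1.png')"
```

```text
time_s: 1.98
ee_pos: [428.7, -235.7, 126.2]
ee_rot: [140.6, 89.9, -39.4]
force: [0.4, -0.3, 0.6]
gripper_width: 60.3
time_s: 2.65
ee_pos: [428.4, -234.7, 125.6]
ee_rot: [98.7, 90.0, -81.3]
force: [-0.1, 1.3, 0.3]
gripper_width: 20.0
t 2.65 pos [ 428.4 -234.7  125.6] q [-30.  13. 106.  -0.  61.  60.] F [-0.1  1.3  0.3] w 20.0 shift m [-0.1144 -0.0027 -0.0016] rot 
[[ 0.e+00 -4.e-04 -1.e+00]
 [-1.e-04 -1.e+00  4.e-04]
 [-1.e+00  1.e-04 -0.e+00]]
```

```bash
python3 -c "
from h import *
for i in range(2): print(env.state()['ee_pos'],env.state()['gripper_width'])
w=grab('wrist')
b=cv2.imread('pics/s1.png'); z=cv2.resize(b[130:230,190:320],None,fx=4,fy=4)
w=cv2.cvtColor(w,cv2.COLOR_RGB2BGR)[100:300,130:400]; w=cv2.resize(w,(540,400)) 
cv2.imwrite('pics/c1.png',cv2.resize(np.hstack([z,w]),(796,300)))"
```

```text
[ 428.45912358 -234.74522416  125.54444209] 20.189696850403383
[ 428.45912358 -234.74522416  125.54444209] 20.189696850403383
```

View pics/c1.png

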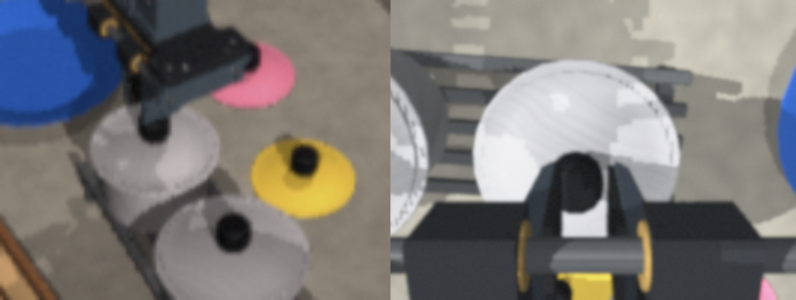

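```bash
python3 -c "
from h import *
s=env.state();w=grab('wrist','w2.png')
T=np.eye(4);T[:3,:3]=Ro.from_euler('xyz',s['ee_rot'],degrees=True).as_matrix();T[:3,3]=s['ee_pos'];W=T@cam('wrist')['hand_eye']
p=s['ee_pos']
for n,d in(('tcp',(0,0,0)),('grasp',(0,0,19)),('left pad edge',(16,10,0)),('pad',(-16,10,0)),('pad16top',(16,10,19))): print(n,proj('wrist',p+d,W).round(1))
for z in (126,138,150): print('knob',proj('wrist',[429.6,-232.2,z],W).round(1))
w=cv2.cvtColor(w,cv2.COLOR_RGB2BGR)
cv2.imwrite('pics/w2z.png',cv2.resize(w[150:290,170:350],None,fx=4,fy=4,interpolation=cv2.INTER_CUBIC))"
```

```text
tcp [259.1 216.2]
grasp [259.1 226. ]
left pad edge [246.2 196.9]
pad [246.7 234.7]
pad16top [244.9 205.2]
knob [255.8 215.1]
knob [255.7 221. ]
knob [255.5 227.7]
```

View pics/w2z.png

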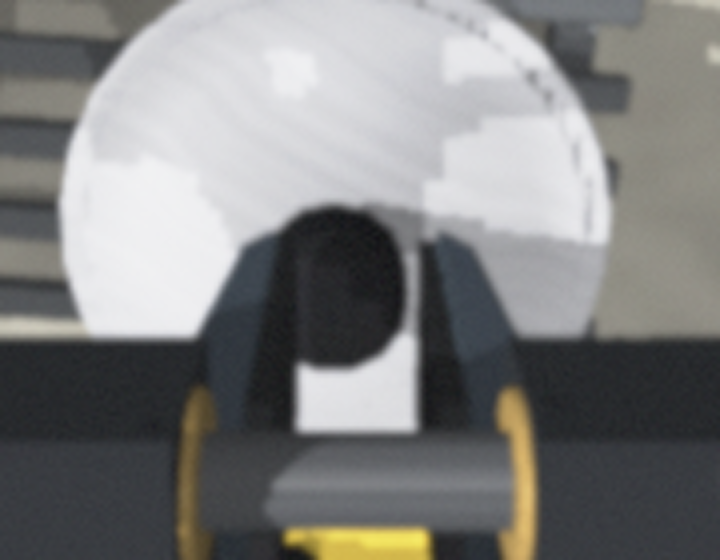

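```bash
python3 -m handwheel '0 0 0 0 -0.001 0 0.02; 0 0 0 0 -0.0025 0 0.015; 0 0 0 0 -0.0025 0 0.01; 0 0 0 0 -0.0025 0 0.005; 0 0 0 0 -0.0025 0 0; 0 0 0 0 -0.0025 0 0;0 0 0 0 -0.0025 0 0; 0 0 0 0 -0.0025 0 0' 20
python3 -c "
from h import *
rel([430,-232,240]); rel([430,-232,240])
w=grab('wrist','w3.png')
w=cv2.cvtColor(w,cv2.COLOR_RGB2BGR)
cv2.imwrite('pics/w3z.png',cv2.resize(w[150:290,170:350],None,fx=4,fy=4,interpolation=cv2.INTER_CUBIC))"
```

```text
time_s: 3.47
ee_pos: [428.4, -232.3, 125.6]
ee_rot: [109.2, 90.0, -70.8]
force: [-0.0, 0.2, -0.6]
gripper_width: 0.4
t 3.47 pos [ 428.4 -232.3  125.6] q [-30.  13. 106.  -0.  61.  60.] F [-0.   0.2 -0.6] w 0.4 shift m [-0.1144 -0.0003 -0.0016] rot 
t 3.47 pos [ 428.4 -232.3  125.6] q [-30.  13. 106.  -0.  61.  60.] F [-0.   0.2 -0.6] w 0.4 shift m [-0.1144 -0.0003 -0.0016] rot
```

View pics/w3z.png

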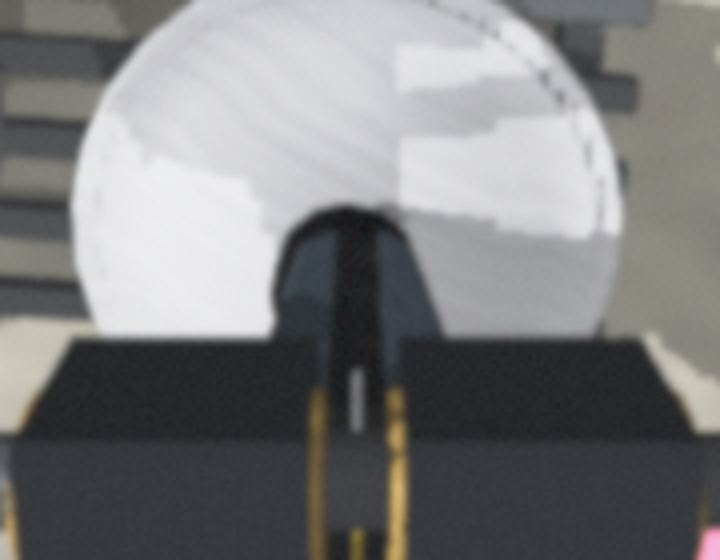

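The fingers shut to 0.4 mm, so they are not around the knob. I'll check the scene view against the projected TCP and knob.

```bash
python3 -c "
from h import *
p=env.state()['ee_pos']; b=cv2.cvtColor(grab('scene','s2.png'),cv2.COLOR_RGB2BGR)
b=cv2.resize(b[120:220,190:300],None,fx=6,fy=6,interpolation=cv2.INTER_CUBIC)
for P in (p,p+[0,0,19],[429.6,-232.2,126],[429.6,-232.2,150]):
    q=proj('scene',P); z=((q-[190,120])*6+2.5); print(np.round(P,1),q.round(1),z.round())
    cv2.circle(b,tuple(z.astype(int).tolist()),3,(0,0,255),1)
cv2.imwrite('pics/s2z.png',b)"
```

```text
[ 428.4 -232.3  125.5] [241.  173.8] [309. 326.]
[ 428.4 -232.3  144.5] [240.9 168.7] [308. 295.]
[ 429.6 -232.2  126. ] [240.6 173.9] [306. 326.]
[ 429.6 -232.2  150. ] [240.5 167.4] [305. 287.]
```

View pics/s2z.png

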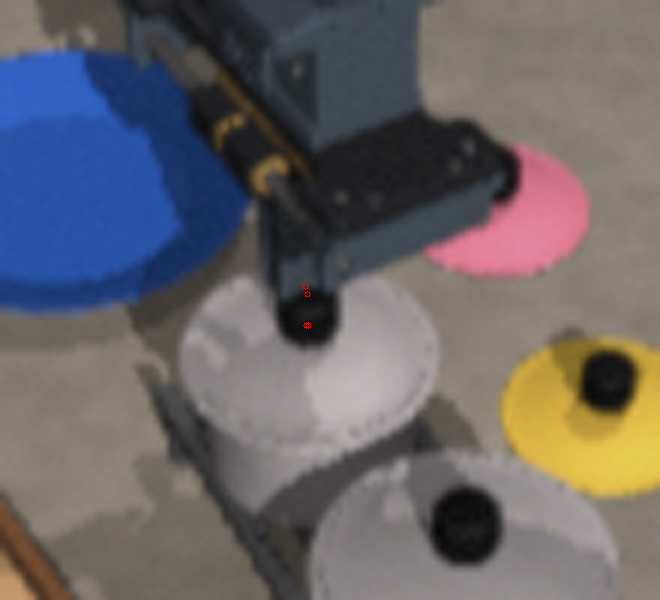

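The scene view shows the shut fingertips ending at about (300,295), just above the knob centred at (307,312). The projected TCP is at (308,326), so the real tips sit roughly 20–25 mm above the reported TCP. I'll open, go lower in small steps and probe by closing.

```bash
python3 -m handwheel '0 0 0 0 0 0 0.06; 0 0 0 0 0 0 0.06; 0 0 0 0 0 0 0.06; 0 0 0 0 0 0 0.06;0 0 0 0 0 0 0.06; 0 0 0 0 0 0 0.06; 0 0 0 0.005 0 -0.0012 0.06; 0 0 0 0.01 0 -0.0012 0.06; 0 0 0 0.015 0 -0.0012 0.06; 0 0 0 0.015 0 -0.0012 0.06'
python3 -m handwheel '0 0 0 0 0 0 0.02; 0 0 0 0 0 0 0.02; 0 0 0 0 0 0 0.02; 0 0 0 0 0 0 0.02; 0 0 0 0 0 0 0.02; 0 0 0 0 0 0 0.02; 0 0 0 0 0 0 0.02; 0 0 0 0 0 0 0.02' 5
```

```text
time_s: 4.4
ee_pos: [428.7, -231.8, 109.1]
ee_rot: [-27.7, 89.8, 152.3]
force: [-0.1, -0.9, 0.1]
gripper_width: 59.3
time_s: 5.07
ee_pos: [429.7, -232.3, 110.7]
ee_rot: [159.4, 90.0, -20.6]
force: [-0.6, 0.9, 1.3]
gripper_width: 27.3
```

The fingers now stall at 27.3 mm, on the knob. I'll go 8 mm deeper for a full hold, watching the force.

```bash
python3 -m handwheel '0 0 0 0 0 0 0.05; 0 0 0 0 0 0 0.05; 0 0 0 0 0 0 0.05; 0 0 0 0 0 0 0.05;0 0 0 0.002 0 0 0.05; 0 0 0 0.004 0 0 0.05; 0 0 0 0.006 0 0 0.05; 0 0 0 0.008 0 0 0.05; 0 0 0 0.008 0 0 0.05'
python3 -m handwheel '0 0 0 0 0 0 0.02; 0 0 0 0 0 0 0.02; 0 0 0 0 0 0 0.02; 0 0 0 0 0 0 0.02; 0 0 0 0 0 0 0.02; 0 0 0 0 0 0 0.02; 0 0 0 0 0 0 0.02; 0 0 0 0 0 0 0.02' 25
python3 -m handwheel '0 0 0 -0.005 0 0 0.02; 0 0 0 -0.01 0 0 0.02; 0 0 0 -0.02 0 0 0.02; 0 0 0 -0.03 0 0 0.02; 0 0 0 -0.03 0 0 0.02; 0 0 0 -0.03 0 0 0.02'
python3 -c "
from h import *
rel([634.6,-253.7,200])
w=cv2.cvtColor(grab('wrist','w4.png'),cv2.COLOR_RGB2BGR); s=cv2.cvtColor(grab('scene','s4.png'),cv2.COLOR_RGB2BGR)
s=cv2.resize(s[110:210,185:300],(460,400),interpolation=cv2.INTER_CUBIC); w=cv2.resize(w[90:290,130:380],(340,400))
cv2.imwrite('pics/c4.png',np.hstack([s,w]))"
```

```text
time_s: 5.82
ee_pos: [429.3, -232.1, 102.0]
ee_rot: [-27.0, 89.9, 153.0]
force: [0.1, -0.4, -0.2]
gripper_width: 49.8
time_s: 6.48
ee_pos: [429.7, -232.4, 102.7]
ee_rot: [137.2, 90.0, -42.8]
force: [0.6, 0.7, 1.2]
gripper_width: 27.0
time_s: 6.98
ee_pos: [430.3, -232.6, 133.6]
ee_rot: [149.0, 89.9, -31.1]
force: [-1.2, 0.0, -1.5]
gripper_width: 27.2
t 6.98 pos [ 430.3 -232.6  133.6] q [-30.  13. 105.  -0.  62.  60.] F [-1.2  0.  -1.5] w 27.2 shift m [-0.0659  0.0211 -0.2045] rot
```

View pics/c4.png

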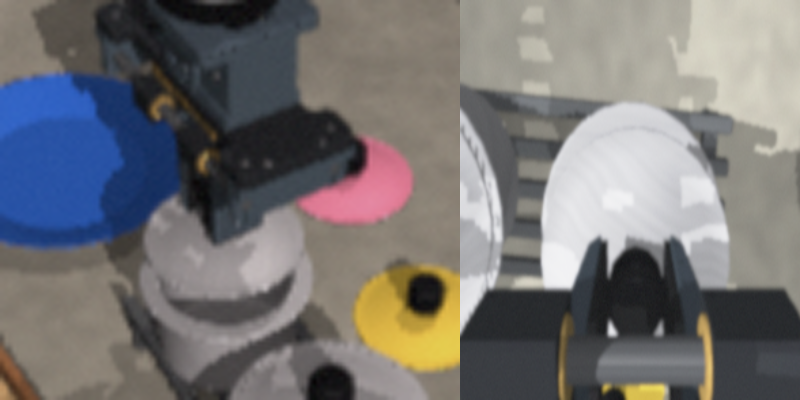

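Lid 3 is lifted flat and held at 27 mm. The empirical relation is reported TCP z ≈ lid underside − 9.5 mm. Next I'll carry it to the tray and lower it gently.

```bash
python3 -m handwheel '0 0 0 -0.01 0 -0.008 0.02; 0 0 0 -0.015 0.002 -0.025 0.02; 0 0 0 -0.02 0.005 -0.048 0.02; 0 0 0 -0.02 0.008 -0.073 0.02; 0 0 0 -0.02 0.011 -0.098 0.02; 0 0 0 -0.02 0.014 -0.123 0.02; 0 0 0 -0.02 0.016 -0.148 0.02; 0 0 0 -0.015 0.018 -0.172 0.02; 0 0 0 -0.005 0.02 -0.19 0.02; 0 0 0 0.01 0.021 -0.2 0.02; 0 0 0 0.025 0.021 -0.2045 0.02; 0 0 0 0.04 0.021 -0.2045 0.02'
python3 -m handwheel '0 0 0 0.015 0 0 0.02; 0 0 0 0.03 0 0 0.02; 0 0 0 0.045 0 0 0.02; 0 0 0 0.055 0 0 0.02; 0 0 0 0.06 0 0 0.02; 0 0 0 0.06 0 0 0.02; 0 0 0 0.06 0 0 0.02;0 0 0 0.06 0 0 0.02'
python3 -c "
from h import *
rel([634.6,-253.7,13],np.array([[0,0,-1],[0,-1,0],[-1,0,0.]]))
s=env.state();w=grab('wrist','w5.png')
T=np.eye(4);T[:3,:3]=Ro.from_euler('xyz',s['ee_rot'],degrees=True).as_matrix();T[:3,3]=s['ee_pos'];W=T@cam('wrist')['hand_eye']
m=np.array([628.3,-36.3,30]); y=np.array([-np.sin(np.radians(1.66)),np.cos(np.radians(1.66)),0]);x=np.array([y[1],-y[0],0])
for a,b in((76,-294),(76,-145),(-76,-294)): print(proj('wrist',m+x*a+y*b,W).round(1))
"
```

```text
time_s: 8.08
ee_pos: [634.2, -253.0, 90.1]
ee_rot: [-21.8, 89.9, 158.2]
force: [0.4, 0.2, -0.4]
gripper_width: 27.1
time_s: 8.75
ee_pos: [634.7, -253.7, 33.5]
ee_rot: [155.0, 89.9, -25.0]
force: [0.3, -1.0, 0.2]
gripper_width: 27.3
t 8.75 pos [ 634.7 -253.7   33.5] q [-23.  34.  86.  -0.  60.  67.] F [ 0.3 -1.   0.2] w 27.3 shift m [ 0.0205 -0.      0.0001] rot [-0.03 -0.09 -0.04]
[361.9 113.6]
[156.4 119.8]
[348.5 293.1]
```

View pics/w5.png

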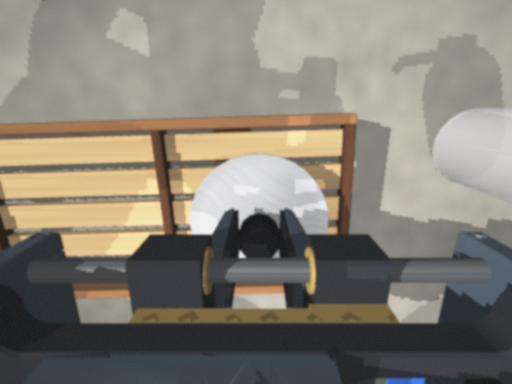

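The lid, spanning columns 190–328, is centred in the right-hand compartment, which spans 172–345. Lowering gently.

```bash
python3 -m handwheel '0 0 0 0.006 0 0 0.02; 0 0 0 0.011 0 0 0.02; 0 0 0 0.014 0 0 0.02; 0 0 0 0.016 0 0 0.02; 0 0 0 0.0175 0 0 0.02; 0 0 0 0.019 0 0 0.02; 0 0 0 0.019 0 0 0.02; 0 0 0 0.019 0 0 0.02'
python3 -m handwheel '0 0 0 0.0005 0 0 0.02; 0 0 0 0.001 0 0 0.02; 0 0 0 0.0015 0 0 0.02; 0 0 0 0.0015 0 0 0.02; 0 0 0 0.0015 0 0 0.02'
```

```text
time_s: 9.47
ee_pos: [634.2, -253.4, 13.6]
ee_rot: [129.9, 90.0, -50.2]
force: [-0.4, 0.2, -1.1]
gripper_width: 27.5
time_s: 9.88
ee_pos: [634.3, -253.5, 12.7]
ee_rot: [150.6, 90.0, -29.5]
force: [-0.5, 0.6, 3.6]
gripper_width: 27.4
```

```bash
python3 -m handwheel '0 0 0 0.0003 0 0 0.02; 0 0 0 0.0005 0 0 0.02; 0 0 0 0.0005 0 0 0.02; 0 0 0 0.0005 0 0 0.02'
```

```text
time_s: 10.22
ee_pos: [634.3, -253.5, 12.7]
ee_rot: [153.1, 89.9, -26.9]
force: [-2.6, 1.5, 6.3]
gripper_width: 27.2
```

Contact confirmed (6 N, floor at reported z of about 12.7). I'll release, rise and go over lid 4.

```bash
python3 -m handwheel '0 0 0 0 0 0 0.035; 0 0 0 0 0 0 0.05; 0 0 0 0 0 0 0.06; 0 0 0 0 0 0 0.06; 0 0 0 0 0 0 0.06; 0 0 0 -0.01 0 0 0.06; 0 0 0 -0.03 0 0 0.06; 0 0 0 -0.06 0 0 0.06; 0 0 0 -0.095 0 0 0.06; 0 0 0 -0.13 0 0 0.06; 0 0 0 -0.153 0 0.01 0.06; 0 0 0 -0.153 -0.02 0.03 0.06'
python3 -m handwheel '0 0 0 0 -0.02 0.025 0.06; 0 0 0 0 -0.045 0.05 0.06; 0 0 0 0 -0.07 0.075 0.06; 0 0 0 0 -0.095 0.1 0.06; 0 0 0 0 -0.12 0.13 0.06; 0 0 0 0 -0.138 0.15 0.06; 0 0 0 0 -0.1445 0.164 0.06; 0 0 0 0 -0.1445 0.164 0.06; 0 0 0 0 -0.1445 0.164 0.06'
python3 -c "
from h import *
rel([440.2,-89,110.5],np.array([[0,0,-1],[0,-1,0],[-1,0,0.]]))
t=cv2.cvtColor(grab('top','t6.png'),cv2.COLOR_RGB2BGR)"
```

```text
time_s: 11.22
ee_pos: [608.9, -237.4, 171.5]
ee_rot: [152.7, 89.1, -27.5]
force: [0.6, -0.8, 1.6]
gripper_width: 60.2
time_s: 11.97
ee_pos: [440.5, -88.7, 165.6]
ee_rot: [162.0, 89.9, -18.0]
force: [0.1, -0.3, -0.1]
gripper_width: 60.0
t 11.97 pos [440.5 -88.7 165.6] q [-13.   8. 107.  -0.  65.  77.] F [ 0.1 -0.3 -0.1] w 60.0 shift m [0.0551 0.0003 0.0004] rot [ 0.01 -0.14 -0.05]
```

```bash
python3 -m handwheel '0 0 0 0.012 0 0 0.06; 0 0 0 0.024 0 0 0.06; 0 0 0 0.034 0 0 0.055; 0 0 0 0.042 0 0 0.055; 0 0 0 0.048 0 0 0.055; 0 0 0 0.052 0 0 0.055; 0 0 0 0.055 0 0 0.055; 0 0 0 0.055 0 0 0.055; 0 0 0 0.055 0 0 0.055'
python3 -m handwheel '0 0 0 0 0 0 0.045; 0 0 0 0 0 0 0.035; 0 0 0 0 0 0 0.025; 0 0 0 0 0 0 0.02; 0 0 0 0 0 0 0.02; 0 0 0 0 0 0 0.02; 0 0 0 0 0 0 0.02' 25
python3 -m handwheel '0 0 0 -0.005 0 0 0.02; 0 0 0 -0.012 0 0 0.02; 0 0 0 -0.022 0 0 0.02; 0 0 0 -0.035 0 0 0.02; 0 0 0 -0.035 0 0 0.02; 0 0 0 -0.035 0 0 0.02'
python3 -c "
from h import *
rel([630.4,-108.8,145],np.array([[0,0,-1],[0,-1,0],[-1,0,0.]]))"
```

```text
time_s: 12.77
ee_pos: [440.6, -88.9, 109.7]
ee_rot: [158.1, 90.0, -22.0]
force: [-0.6, 0.4, 0.1]
gripper_width: 54.6
time_s: 13.35
ee_pos: [440.3, -88.7, 109.8]
ee_rot: [170.3, 90.0, -9.7]
force: [0.1, 1.0, 2.0]
gripper_width: 27.4
time_s: 13.85
ee_pos: [440.7, -89.0, 145.2]
ee_rot: [162.2, 89.9, -17.8]
force: [-0.4, -0.8, -0.9]
gripper_width: 27.1
t 13.85 pos [440.7 -89.  145.2] q [-13.   9. 109.  -0.  62.  77.] F [-0.4 -0.8 -0.9] w 27.1 shift m [ 0.0006  0.0198 -0.1897] rot [-0.03 -0.1  -0.03]
```

```bash
python3 -m handwheel '0 0 0 -0.01 0 -0.008 0.02; 0 0 0 -0.015 0.002 -0.025 0.02; 0 0 0 -0.02 0.005 -0.048 0.02; 0 0 0 -0.02 0.008 -0.073 0.02; 0 0 0 -0.02 0.011 -0.098 0.02; 0 0 0 -0.02 0.013 -0.123 0.02; 0 0 0 -0.02 0.015 -0.145 0.02; 0 0 0 -0.015 0.017 -0.164 0.02; 0 0 0 -0.005 0.019 -0.18 0.02; 0 0 0 0.01 0.0198 -0.188 0.02; 0 0 0 0.025 0.0198 -0.1897 0.02; 0 0 0 0.04 0.0198 -0.1897 0.02'
python3 -m handwheel '0 0 0 0.015 0 0 0.02; 0 0 0 0.03 0 0 0.02; 0 0 0 0.045 0 0 0.02; 0 0 0 0.058 0 0 0.02; 0 0 0 0.068 0 0 0.02; 0 0 0 0.076 0 0 0.02; 0 0 0 0.082 0 0 0.02;0 0 0 0.086 0 0 0.02; 0 0 0 0.089 0 0 0.02; 0 0 0 0.091 0 0 0.02; 0 0 0 0.091 0 0 0.02'
python3 -c "
from h import *
rel([630.4,-108.8,11.8],np.array([[0,0,-1],[0,-1,0],[-1,0,0.]]))
w=grab('wrist','w7.png')"
```

```text
time_s: 14.85
ee_pos: [629.3, -108.5, 102.0]
ee_rot: [-8.0, 89.9, 172.0]
force: [-0.2, -0.5, -1.3]
gripper_width: 27.0
time_s: 15.77
ee_pos: [629.9, -108.7, 13.5]
ee_rot: [142.4, 90.0, -37.6]
force: [-0.4, -0.1, -0.1]
gripper_width: 27.3
t 15.77 pos [ 629.9 -108.7   13.5] q [-11.  32.  93.  -0.  54.  79.] F [-0.4 -0.1 -0.1] w 27.3 shift m [ 0.0017  0.0001 -0.0005] rot [-0.03 -0.01 -0.01]
```

View pics/w7.png

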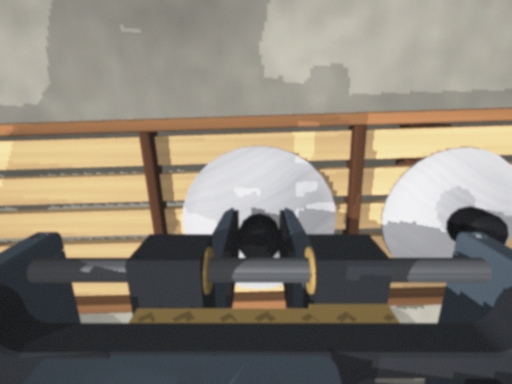

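The lid spans columns 183–337 between strips at about 163 and 347, so I'll nudge it 3 mm to +y and set it down.

```bash
python3 -m handwheel '0 0 0 0 -0.0015 0 0.02; 0 0 0 0 -0.003 0 0.02; 0 0 0 0.0005 -0.003 0 0.02; 0 0 0 0.001 -0.003 0 0.02; 0 0 0 0.0015 -0.003 0 0.02; 0 0 0 0.002 -0.003 0 0.02; 0 0 0 0.002 -0.003 0 0.02; 0 0 0 0.002 -0.003 0 0.02'
```

```text
time_s: 16.48
ee_pos: [629.9, -105.7, 11.8]
ee_rot: [163.9, 90.0, -16.1]
force: [-1.4, 0.1, 1.4]
gripper_width: 27.4
```

```bash
python3 -m handwheel '0 0 0 0.0005 0 0 0.02; 0 0 0 0.0007 0 0 0.02; 0 0 0 0.0007 0 0 0.02; 0 0 0 0.0007 0 0 0.02'
```

```text
time_s: 16.82
ee_pos: [629.9, -105.7, 11.8]
ee_rot: [169.7, 90.0, -10.4]
force: [-2.3, 0.3, 5.5]
gripper_width: 27.5
```

```bash
python3 -m handwheel '0 0 0 0 0 0 0.035; 0 0 0 0 0 0 0.05; 0 0 0 0 0 0 0.06; 0 0 0 0 0 0 0.06; 0 0 0 0 0 0 0.06; 0 0 0 -0.01 0 0 0.06; 0 0 0 -0.03 0 0 0.06; 0 0 0 -0.06 0 0 0.06; 0 0 0 -0.095 0 0 0.06; 0 0 0 -0.13 0 0 0.06; 0 0 0 -0.153 0 0.01 0.06; 0 0 0 -0.153 -0.02 0.03 0.06'
python3 -m handwheel '0 0 0 0 -0.02 0.025 0.06; 0 0 0 0 -0.045 0.05 0.06; 0 0 0 0 -0.07 0.075 0.06; 0 0 0 0 -0.095 0.1 0.06; 0 0 0 0 -0.117 0.13 0.06; 0 0 0 0 -0.13 0.15 0.06; 0 0 0 0 -0.1356 0.1605 0.06; 0 0 0 0 -0.1356 0.1605 0.06; 0 0 0 0 -0.1356 0.1605 0.06'
python3 -c "
from h import *
rel([439.4,49.9,94.2],np.array([[0,0,-1],[0,-1,0],[-1,0,0.]]))"
```

```text
time_s: 17.82
ee_pos: [605.1, -88.7, 170.7]
ee_rot: [164.5, 89.1, -15.7]
force: [0.6, 0.3, 0.3]
gripper_width: 60.2
time_s: 18.57
ee_pos: [440.5, 49.8, 164.6]
ee_rot: [170.8, 89.8, -9.2]
force: [-0.2, 0.2, -0.1]
gripper_width: 60.1
t 18.57 pos [440.5  49.8 164.6] q [  5.   7. 108.  -0.  65.  95.] F [-0.2  0.2 -0.1] w 60.1 shift m [ 0.0704 -0.0001  0.0013] rot [ 0.01 -0.15 -0.02]
```

```bash
python3 -m handwheel '0 0 0 0.015 0 0.001 0.06; 0 0 0 0.03 0 0.001 0.06; 0 0 0 0.043 0 0.001 0.055; 0 0 0 0.053 0 0.001 0.055; 0 0 0 0.061 0 0.001 0.055; 0 0 0 0.067 0 0.001 0.055; 0 0 0 0.07 0 0.001 0.055; 0 0 0 0.07 0 0.001 0.055; 0 0 0 0.07 0 0.001 0.055'
python3 -m handwheel '0 0 0 0 0 0 0.045; 0 0 0 0 0 0 0.035; 0 0 0 0 0 0 0.025; 0 0 0 0 0 0 0.02; 0 0 0 0 0 0 0.02; 0 0 0 0 0 0 0.02; 0 0 0 0 0 0 0.02' 25
python3 -m handwheel '0 0 0 -0.005 0 0 0.02; 0 0 0 -0.012 0 0 0.02; 0 0 0 -0.022 0 0 0.02; 0 0 0 -0.035 0 0 0.02; 0 0 0 -0.045 0 0 0.02; 0 0 0 -0.045 0 0 0.02; 0 0 0 -0.045 0 0 0.02'
python3 -c "
from h import *
rel([626.2,39,139],np.array([[0,0,-1],[0,-1,0],[-1,0,0.]]))"
```

```text
time_s: 19.32
ee_pos: [439.1, 49.9, 94.0]
ee_rot: [172.2, 90.0, -7.8]
force: [0.0, -0.3, 0.8]
gripper_width: 55.2
time_s: 19.9
ee_pos: [438.6, 50.1, 94.1]
ee_rot: [-178.6, 90.0, 1.4]
force: [-0.3, -0.2, 2.4]
gripper_width: 27.5
time_s: 20.48
ee_pos: [438.8, 50.0, 139.4]
ee_rot: [179.5, 89.9, -0.5]
force: [0.3, 0.2, -0.7]
gripper_width: 27.4
t 20.48 pos [438.8  50.  139.4] q [  5.   8. 110.  -0.  61.  95.] F [ 0.3  0.2 -0.7] w 27.4 shift m [ 0.0007  0.0109 -0.1874] rot [-0.03 -0.09 -0.  ]
```

```bash
python3 -m handwheel '0 0 0 -0.01 0 -0.008 0.02; 0 0 0 -0.015 0.001 -0.025 0.02; 0 0 0 -0.02 0.002 -0.048 0.02; 0 0 0 -0.02 0.004 -0.073 0.02; 0 0 0 -0.02 0.006 -0.098 0.02; 0 0 0 -0.02 0.008 -0.123 0.02; 0 0 0 -0.02 0.009 -0.145 0.02; 0 0 0 -0.015 0.01 -0.164 0.02; 0 0 0 -0.005 0.0109 -0.178 0.02; 0 0 0 0.01 0.0109 -0.186 0.02; 0 0 0 0.025 0.0109 -0.1876 0.02; 0 0 0 0.04 0.0109 -0.1876 0.02'
python3 -m handwheel '0 0 0 0.015 0 0 0.02; 0 0 0 0.03 0 0 0.02; 0 0 0 0.043 0 0 0.02; 0 0 0 0.054 0 0 0.02; 0 0 0 0.063 0 0 0.02; 0 0 0 0.07 0 0 0.02; 0 0 0 0.076 0 0 0.02;0 0 0 0.08 0 0 0.02; 0 0 0 0.083 0 0 0.02; 0 0 0 0.085 0 0 0.02; 0 0 0 0.085 0 0 0.02'
python3 -m handwheel '0 0 0 0.0005 0 0 0.02; 0 0 0 0.001 0 0 0.02; 0 0 0 0.0015 0 0 0.02; 0 0 0 0.002 0 0 0.02; 0 0 0 0.002 0 0 0.02; 0 0 0 0.002 0 0 0.02'
python3 -c "
from h import *
rel([626.2,39,12.1])"
```

```text
time_s: 21.48
ee_pos: [625.5, 39.0, 96.3]
ee_rot: [3.6, 89.9, -176.4]
force: [-0.5, -0.6, -1.1]
gripper_width: 26.8
time_s: 22.4
ee_pos: [626.1, 39.0, 13.8]
ee_rot: [122.8, 90.0, -57.2]
force: [-0.1, 0.5, -0.9]
gripper_width: 27.0
time_s: 22.9
ee_pos: [626.2, 39.0, 12.1]
ee_rot: [169.9, 90.0, -10.1]
force: [-0.6, -0.0, 1.0]
gripper_width: 27.2
t 22.9 pos [626.2  39.   12.1] q [ 3. 31. 95. -0. 53. 93.] F [-0.6 -0.   1. ] w 27.2 shift m [0. 0. 0.] rot
```

```bash
python3 -m handwheel '0 0 0 0.0005 0 0 0.02; 0 0 0 0.0007 0 0 0.02; 0 0 0 0.0007 0 0 0.02; 0 0 0 0.0007 0 0 0.02'
```

```text
time_s: 23.23
ee_pos: [626.3, 39.0, 12.1]
ee_rot: [175.1, 90.0, -4.9]
force: [-2.6, 0.2, 5.4]
gripper_width: 27.4
```

```bash
python3 -m handwheel '0 0 0 0 0 0 0.035; 0 0 0 0 0 0 0.05; 0 0 0 0 0 0 0.06; 0 0 0 0 0 0 0.06; 0 0 0 0 0 0 0.06; 0 0 0 -0.01 0 0 0.06; 0 0 0 -0.03 0 0 0.06; 0 0 0 -0.06 0 0 0.06; 0 0 0 -0.095 0 0 0.06; 0 0 0 -0.13 0 0 0.06; 0 0 0 -0.153 0 0.01 0.06; 0 0 0 -0.153 -0.02 0.03 0.06'
python3 -m handwheel '0 0 0 0 -0.02 0.025 0.06; 0 0 0 0 -0.045 0.05 0.06; 0 0 0 0 -0.07 0.075 0.06; 0 0 0 0 -0.095 0.1 0.06; 0 0 0 0 -0.117 0.125 0.06; 0 0 0 0 -0.133 0.14 0.06; 0 0 0 0 -0.139 0.1463 0.06; 0 0 0 0 -0.139 0.1463 0.06; 0 0 0 0 -0.139 0.1463 0.06; 0 0 0 0 -0.139 0.1463 0.06'
python3 -c "
from h import *
rel([450,198,86.2],np.array([[0,0,-1],[0,-1,0],[-1,0,0.]]))"
```

```text
time_s: 24.23
ee_pos: [601.3, 57.0, 170.9]
ee_rot: [176.8, 89.2, -3.4]
force: [-0.6, 0.7, 1.0]
gripper_width: 60.0
time_s: 25.07
ee_pos: [451.0, 197.5, 164.4]
ee_rot: [164.1, 89.9, -16.0]
force: [0.5, 0.9, 0.0]
gripper_width: 60.0
t 25.07 pos [451.  197.5 164.4] q [ 22.  12. 102.  -0.  66. 112.] F [0.5 0.9 0. ] w 60.0 shift m [ 0.0782 -0.0005  0.001 ] rot [-0.07 -0.06 -0.02]
```

```bash
python3 -m handwheel '0 0 0 0.016 0 0.0005 0.06; 0 0 0 0.032 0 0.0005 0.06; 0 0 0 0.047 0 0.0005 0.055; 0 0 0 0.058 0 0.0005 0.055; 0 0 0 0.067 0 0.0005 0.055; 0 0 0 0.074 0 0.0005 0.055; 0 0 0 0.078 0 0.0005 0.055; 0 0 0 0.078 0 0.0005 0.055; 0 0 0 0.078 0 0.0005 0.055'
python3 -m handwheel '0 0 0 0 0 0 0.045; 0 0 0 0 0 0 0.035; 0 0 0 0 0 0 0.025; 0 0 0 0 0 0 0.02; 0 0 0 0 0 0 0.02; 0 0 0 0 0 0 0.02; 0 0 0 0 0 0 0.02' 25
python3 -m handwheel '0 0 0 -0.005 0 0 0.02; 0 0 0 -0.012 0 0 0.02; 0 0 0 -0.022 0 0 0.02; 0 0 0 -0.037 0 0 0.02; 0 0 0 -0.053 0 0 0.02; 0 0 0 -0.053 0 0 0.02; 0 0 0 -0.053 0 0 0.02'
python3 -c "
from h import *
rel([622,183.5,139],np.array([[0,0,-1],[0,-1,0],[-1,0,0.]]))"
```

```text
time_s: 25.82
ee_pos: [449.8, 198.1, 86.3]
ee_rot: [-175.6, 90.0, 4.3]
force: [-0.2, -0.0, 0.3]
gripper_width: 54.8
time_s: 26.4
ee_pos: [449.5, 198.2, 86.4]
ee_rot: [-162.2, 90.0, 17.8]
force: [0.2, 0.4, 1.8]
gripper_width: 27.4
time_s: 26.98
ee_pos: [450.0, 198.4, 140.2]
ee_rot: [-159.6, 89.8, 20.4]
force: [0.2, 0.2, -0.5]
gripper_width: 27.3
t 26.98 pos [450.  198.4 140.2] q [ 22.  13. 104.  -0.  63. 112.] F [ 0.2  0.2 -0.5] w 27.3 shift m [ 0.0016  0.0148 -0.172 ] rot [-0.03 -0.15  0.05]
```

```bash
python3 -m handwheel '0 0 0 -0.01 0 -0.008 0.02; 0 0 0 -0.015 0.001 -0.025 0.02; 0 0 0 -0.02 0.003 -0.047 0.02; 0 0 0 -0.02 0.005 -0.07 0.02; 0 0 0 -0.02 0.008 -0.093 0.02; 0 0 0 -0.02 0.01 -0.115 0.02; 0 0 0 -0.02 0.012 -0.135 0.02; 0 0 0 -0.015 0.014 -0.152 0.02; 0 0 0 -0.005 0.0148 -0.165 0.02; 0 0 0 0.01 0.0148 -0.171 0.02; 0 0 0 0.025 0.0148 -0.1722 0.02; 0 0 0 0.04 0.0148 -0.1722 0.02'
python3 -m handwheel '0 0 0 0.015 0 0 0.02; 0 0 0 0.03 0 0 0.02; 0 0 0 0.043 0 0 0.02; 0 0 0 0.054 0 0 0.02; 0 0 0 0.063 0 0 0.02; 0 0 0 0.07 0 0 0.02; 0 0 0 0.076 0 0 0.02;0 0 0 0.08 0 0 0.02; 0 0 0 0.083 0 0 0.02; 0 0 0 0.085 0 0 0.02; 0 0 0 0.085 0 0 0.02'
python3 -m handwheel '0 0 0 0.0005 0 0 0.02; 0 0 0 0.001 0 0 0.02; 0 0 0 0.0015 0 0 0.02; 0 0 0 0.002 0 0 0.02; 0 0 0 0.002 0 0 0.02; 0 0 0 0.002 0 0 0.02'
```

```text
time_s: 27.98
ee_pos: [621.4, 182.9, 96.9]
ee_rot: [18.5, 89.9, -161.6]
force: [-0.2, -0.9, -1.6]
gripper_width: 27.2
time_s: 28.9
ee_pos: [621.5, 183.2, 14.1]
ee_rot: [117.9, 90.0, -62.2]
force: [-0.5, -1.0, -0.6]
gripper_width: 27.3
time_s: 29.4
ee_pos: [621.7, 183.3, 12.5]
ee_rot: [-173.0, 90.0, 7.0]
force: [0.4, -0.3, 1.7]
gripper_width: 27.4
```

```bash
python3 -m handwheel '0 0 0 0.0005 0 0 0.02; 0 0 0 0.0007 0 0 0.02; 0 0 0 0.0007 0 0 0.02; 0 0 0 0.0007 0 0 0.02'
python3 -m handwheel '0 0 0 0 0 0 0.035; 0 0 0 0 0 0 0.05; 0 0 0 0 0 0 0.06; 0 0 0 0 0 0 0.06; 0 0 0 0 0 0 0.06; 0 0 0 -0.01 0 0 0.06; 0 0 0 -0.03 0 0 0.06; 0 0 0 -0.06 0 0 0.06; 0 0 0 -0.095 0 0 0.06; 0 0 0 -0.13 0 0 0.06; 0 0 0 -0.16 0 0 0.06; 0 0 0 -0.19 0 0 0.06'
python3 -m handwheel '0 0 0 -0.02 0 0.02 0.06; 0 0 0 -0.04 0 0.05 0.06; 0 0 0 -0.05 0 0.08 0.06; 0 0 0 -0.06 0 0.11 0.06; 0 0 0 -0.06 0 0.14 0.06; 0 0 0 -0.06 0 0.17 0.06; 0 0 0 -0.06 0 0.2 0.06; 0 0 0 -0.06 0 0.23 0.06;0 0 0 -0.06 0 0.25 0.06; 0 0 0 -0.06 0 0.25 0.06; 0 0 0 -0.06 0 0.25 0.06'
python3 -c "
from h import *
t=cv2.cvtColor(grab('top','t9.png'),cv2.COLOR_RGB2BGR); s=cv2.cvtColor(grab('scene','s9.png'),cv2.COLOR_RGB2BGR)
t=cv2.resize(t[95:255,105:325],(400,291),interpolation=cv2.INTER_CUBIC); s=cv2.resize(s[140:384,130:384],(303,291),interpolation=cv2.INTER_CUBIC)
cv2.imwrite('pics/c9.png',np.hstack([t,s]))"
```

```text
time_s: 29.73
ee_pos: [621.7, 183.3, 12.4]
ee_rot: [-170.7, 90.0, 9.2]
force: [-1.4, -0.6, 5.9]
gripper_width: 27.4
time_s: 30.73
ee_pos: [621.5, 183.2, 204.3]
ee_rot: [-166.1, 89.9, 13.9]
force: [0.3, 1.2, 0.2]
gripper_width: 60.4
time_s: 31.65
ee_pos: [371.3, 183.4, 262.5]
ee_rot: [-162.3, 89.8, 17.7]
force: [0.5, -0.8, 0.5]
gripper_width: 59.9
```

View pics/c9.png

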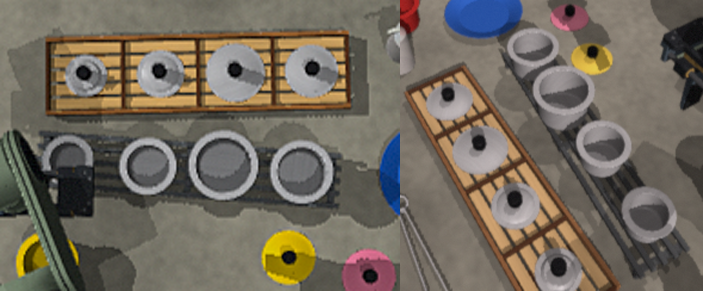

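The combined view shows each lid flat and knob up in its own compartment: tray crop (84,75), (160,72), (235,70), (312,70). The pots are open and in their original row, and the arm is clear. Handing in.

```bash
python3 -c "
from h import *
print(env.job_done())"
```

```text
the job is handed in; nothing more can be done
None
```

All four lids are off their pots and lie flat, knob up, in the tray in the same left-to-right order as the pots: 1, 2, 4, 3. I handed the job in at about 32 s of the 99 s allowed.

- **Setting down:** I lowered each lid until contact read about 5–6 N, then released it.
- **Last checks:** The final top and scene pictures show each lid clear of the strips in its own compartment. The pots are open and look unmoved by eye, though I did not re-measure them. The coloured look-alikes were not touched, and the arm was clear.
- **What disagreed:** The first grasp, on lid 3, closed on air. The real fingertips sat about 22 mm above the reported tool position. I found the right depth by probing in small steps and used that offset for the other lids. The tray contact heights matched it to within 1 mm.
- **Small correction:** The first tray estimate was about 3 mm off in y, so I shifted the last three lids slightly. Lid 3 had already been set down and still looked centred.

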